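# Purge and set the rotary vent on the steel box

### The arm

A 7-joint arm with a two-finger parallel gripper is mounted at the origin on the work surface; the furniture and walls round the work are solid. World frame = base frame: x ahead of the robot, y to its left, z up, the work surface at z = 0. Lengths are in m, angles in rad, forces in N, time in s.
With the tool pointing down it reaches from about 0.4 to 0.85 m from the base axis. Payload 10.4 kg.
Tool frame: the origin (TCP) lies midway between the tips of the shut fingers; the grasp point (between the pads) lies 19 mm behind it; z points along the fingers, y is the direction in which the jaws open and shut (so a half turn about z gives the same grasp; the last joint's range is limited). The gripper opens to 87 mm and grips with 3 to 60 N. Pads are 19 mm wide; open, the fingers measure 117 mm over their backs; the gripper's body (75 mm by 190 mm) begins 51 mm behind the grasp point.
Start: joints at [1.149, 0.332, -0.065, 1.46, 0.022, 1.35, -0.088], TCP at [0.243, -0.576, 0.223] pointing down, gripper open.
Joint ranges: [-2.6, 2.6], [-0.5, 2.12], [-1.47, 1.34], [0.16, 2.42], [-1.27, 4.41], [0.06, 2.06], [-2.6, 2.6]. Speed limits (rad/s): [2.22, 2.22, 2.79, 2.79, 3.14, 3.14, 3.14].

### API

Orientations are given as a unit quaternion [w, x, y, z].
In Python, from rig import manip, camera, finder gives the robot as it stands.
- The arm moves only by the tool arm_command, never from a script. Its argument "series" is a list of rows, each an object with "rot": the turn, a rotation vector about the tool's x, y, z in rad, a list of three; "dp": the shift along the tool's x, y, z in mm, a list of three; "grip": the closure in counts, from 0 (fully open) to 255 (shut). In form: [{"rot": [wx, wy, wz], "dp": [x, y, z], "grip": grip}, ...]. A call has 1 to 10 rows; each row shifts and turns the commanded pose from where the row before left it, along the tool's axes as they then stand; what a row does not reach is not made up. A row lasts 1/10 s, in which the tool goes at most 50 mm and 8.59 degrees, less where a joint would pass 70% of its speed; a pose out of reach is approached as far as the arm can. A call with a gripper value outside its range is refused whole. The fingers move at their own pace and stop on an object; "newtons" is the grip in N (left out, the last holds). Time passes only in rows, so rows that do not move let the fingers close. It gives the time, the measured TCP pose, the force and the opening at its end, in the units of the state.
- manip.get_state(): the state, without advancing time (a new reading comes with each control period).
- camera(name): name is "scene" or "top" or "wrist"; returns a dict with "pixels" (400x640x3 uint8, blue, green, red), "camera_matrix" (3x3 intrinsics, pixels), "extrinsics" (4x4, takes a point from world to camera coordinates). Camera axes: x right, y up, looking along -z (the intrinsics and any distortion apply to the point x, -y, -z); pixel columns grow to the right and rows downward; lengths in m; the calibration is good to about 2 mm. A picture is of the moment at which its call begins. There is no depth.
- manip.close_job(): hands the job in, once; it reports no verdict.
Trained networks look in a picture, given as the dict that the camera call returned (one of the last four; its "shot" number tells which), for a name from the list of things; names that differ only in an ending like _2 or _b are one class to them, and where a whole thing is asked for, a point or a joint stands for the part that bears it (a point fixed in the world has none). Each returns a list of dicts, best first, with "confidence" (0 to 1); they miss things now and then, are a little off and sometimes report something else, mostly with a low value. They report only what shows in the picture. A call takes as long as a camera call.
- finder.search_frame(picture, label): "centre" ([x, y, z] in m, in the coordinates of the camera as it stood for that picture, good to about 4 mm: the middle of the surface that is visible of it).
- finder.place_of(picture, label): "centre" ([x, y, z] in m, in the coordinates of the camera as it stood for that picture, good to about 4 mm: a listed point, or the origin of a listed thing).
The state is a dict: "time": time; "qpos": joint angles; "dq": joint speeds; "tau": joint torques, N m; "tcp_pos": TCP position; "eef_rot": TCP orientation; "force": force on the tool from outside, world axes, zero at the start; "moment": the same for the moment, N m; "gripper_width": finger opening in m.
Only numpy, scipy, OpenCV 4.12 (cv2) and the standard library are available. Lean on these libraries where they do the work, as an engineer would, in place of code of your own. Each camera call takes 0.05 s, during which the arm holds its last target.

### The job

The round vent on the lid of the steel box is worked by the upright black paddle on its lever. Push the paddle round to the fully open stop, at the end of the scale where the marks are longest, then push it back until the lever's nose points at the tip of the small dark pointer clamped on the scale, and leave it there. Only push the paddle with the fingers, never pinch it between them, and leave the timer and the marker pen on the lid undisturbed.

Things in the scene. Friction and masses are not known exactly. Their poses are not given: they have to be found in the camera images.
- steel_box: Fixed stainless box with a closed lid, lid 172 mm (its x) by 320 mm (its y), flat lid top 131 mm above the table. Origin at table height, z up; its +x side is the lid's hinge side, its -x side faces roughly to the robot. The vent is fixed on the lid with its axis 23 mm to -x of the origin.
- rack_post (a point): Middle of the left front post (30 mm square, fixed, taller than the hand) of the rack trolley behind the box, 300 mm above the table. The right front post stands 473 mm from it towards -y. Swing the arm across with the hand drawn in towards the robot, clear of the posts.
- vent_ring (a joint): Angle of the vent's turning ring and lever about the vertical vent axis, rad, growing counter-clockwise seen from above. 0 = closed stop, 2.2 = fully open stop. The lever points in the box frame's direction (pi - 1.1 + value) measured counter-clockwise from box +x, so it sweeps the side that faces the robot: closed end towards box +y, open end towards box -y. It turns with a steady friction of about 0.12 N m (about 2 N at the paddle) and stays where it is left.
- vent_axis (a point): Point on the vent's vertical axis, on the upper face of the vent's round plate (diameter 166 mm, 6 mm thick, lying on the lid), about 137 mm above the table. Scale marks stand round the plate's edge, 12 of them, growing from 3 mm long at the closed end to 14 mm at the open end. Two small stop pins at the scale's ends rise 8 mm above this point's height; the pointer's clamp rises 10 mm above it.
- lever_nose (a point): Point that moves with the lever: just ahead of its pointed nose, 68 mm from the vent axis, at the height of the plate's upper face. The upright black paddle stands on the lever between this point and the axis: centred 56 mm from the axis, 18 mm long radially, 14 mm thick across (along the arc), from 9 mm to 61 mm above the plate's upper face.
- pointer_tip (a point): Tip of the dark pointer clamped on the plate's edge (fixed during the run, 16 mm wide), 68 mm from the vent axis, at the height of the plate's upper face: where lever_nose must come to. It stands at joint values of 0.5 to 1.5.
- open_end (a point): Fixed point on the plate, 68 mm from the vent axis: where lever_nose stands when the lever is at the fully open stop.
- face_open_side: The paddle's flat face on the open side (4 mm thick, 18 mm radially, 52 mm tall); push on it to turn the lever towards closed. Origin at the middle of its foot; it moves with the lever.
- face_closed_side: The paddle's flat face on the closed side, same size; push on it to turn the lever towards open. Origin at the middle of its foot.
- timer: Loose kitchen timer, 94x68x34 mm, lying on the lid at its +y end, its nearest side about 85 mm from the vent axis. Origin: centre of its underside. A bystander.
- marker: Loose marker pen, 135 mm long, 17 mm thick, lying on the lid at its -y end, along box x, about 120 mm from the vent axis; it can roll. Origin: under its middle. A bystander.

How it is judged:
On the way:
1. the lever has been pushed to the fully open stop (value of joint vent_ring above 2.13 rad), for 0.1 s.
At the end, for the whole second after the job is handed in: After the lever has been at the open stop (within 0.07 rad), its nose is back at the pointer's tip, within 5 mm, and at rest; timer and marker pen are within 20 mm of where they stood (horizontal distance between lever_nose and pointer_tip below 0.005 m and velocity of joint vent_ring between -0.02 and 0.02 rad/s and distance of each of timer, marker from where it was at the start of the episode below 0.02 m); the robot touches nothing.
It fails at once if the paddle is pinched: more than 1.5 N on both of its faces at once (contact force between the fingers and face_open_side above 1.5 N and contact force between the fingers and face_closed_side above 1.5 N).
It fails at once if the timer is shoved, lifted or carried away (over 20 mm) (distance of timer from where it was at the start of the episode above 0.02 m).
It fails at once if the marker is shoved, lifted or carried away (over 20 mm) (distance of marker from where it was at the start of the episode above 0.02 m).
It also fails if it takes over 64 s, if anything falls off the work surface, if the arm or the gripper's body presses on something with over 40 N, if the wrist force passes 120 N, or if a joint passes its speed limit or range.

## Working session

There is one attempt and no reset: what is moved stays moved. The work goes in short steps, Python scripts to look and compute and a tool call to move; the robot and the scene stay as the last step left them, time stands still between calls to the robot, and variables do not carry over. Pictures are saved under pics/ and viewed, and the job is handed in when it is done.

Besides the shell and the picture viewer there is one more tool, called as name(argument=value, ...) on one line, values as JSON. arm_command: Moves the arm, as the interface text tells. Its arguments: {"type":"object","properties":{"series":{"type":"array","items":{"type":"object","properties":{"rot":{"type":"array","items":{"type":"number"}},"dp":{"type":"array","items":{"type":"number"}},"grip":{"type":"number"}}}},"newtons":{"type":"number"}},"required":["series"]}

```bash
ls; mkdir -p pics; cat > h.py <<'E'
import numpy as np, cv2
from rig import manip, camera, finder
def w(pic,c):
    E=np.array(pic["extrinsics"]); return E[:3,:3].T@(np.array(c)-E[:3,3])
def px(pic,p):
    E=np.array(pic["extrinsics"]); q=E[:3,:3]@np.array(p)+E[:3,3]; v=np.array(pic["camera_matrix"])@np.array([q[0],-q[1],-q[2]]); return v[:2]/v[2]
def ray(pic,u,v,z):
    E=np.array(pic["extrinsics"]); K=np.array(pic["camera_matrix"]); d=np.linalg.inv(K)@np.array([u,v,1.]); d=E[:3,:3].T@np.array([d[0],-d[1],-d[2]]); o=-E[:3,:3].T@E[:3,3]
    return o+d*(z-o[2])/d[2]
E
python3 - <<'E'
from h import *
s=manip.get_state();print(s)
for n in ["scene","top"]:
    p=camera(n); print(n,p.keys()); cv2.imwrite(f"pics/{n}0.png",p["pixels"])
    for l in ["vent_axis","lever_nose","pointer_tip","open_end","face_open_side","face_closed_side","timer","marker","steel_box","rack_post"]:
        r=finder.place_of(p,l)
        for d in r[:2]: print(l,d["confidence"],w(p,d["centre"]).round(4), [k for k in d])
E
```

```text
pics
{'time': 0.0, 'qpos': array([ 1.14939921,  0.33283701, -0.06469446,  1.46094871,  0.0216127 ,
        1.34987139, -0.08854235]), 'dq': array([-0.00075621, -0.00086014, -0.00061245,  0.00071799, -0.00082998,
       -0.00060682,  0.00039374]), 'tau': array([-2.03424711e-04, -6.23259473e+01,  2.45830603e-02, -3.89897203e+01,
       -6.11802726e-02,  3.96525313e-02,  1.23721584e-04]), 'tcp_pos': array([ 0.24253424, -0.57561031,  0.22177216]), 'eef_rot': array([-6.61942966e-04,  9.80188001e-01,  1.98068204e-01, -1.73441541e-04]), 'force': array([-0.89262532,  0.12546889,  0.46636961]), 'moment': array([-0.00765383,  0.01027989,  0.00837554]), 'gripper_width': 0.08713765898628124}
scene dict_keys(['pixels', 'camera_matrix', 'extrinsics', 'shot'])
vent_axis 0.92 [ 0.4947 -0.0113  0.1345] ['centre', 'confidence']
lever_nose 0.71 [ 0.4301 -0.0023  0.1394] ['centre', 'confidence']
pointer_tip 0.51 [ 0.4305 -0.0331  0.141 ] ['centre', 'confidence']
open_end 0.65 [ 0.4701 -0.0731  0.1374] ['centre', 'confidence']
face_open_side 0.55 [ 0.4408 -0.0069  0.1484] ['centre', 'confidence']
timer 0
[... 389 characters left out ...]
8 [ 0.4919 -0.0119  0.1376] ['centre', 'confidence']
lever_nose 0.77 [0.4278 0.0005 0.1362] ['centre', 'confidence']
pointer_tip 0.59 [ 0.431  -0.0321  0.1326] ['centre', 'confidence']
open_end 0.56 [ 0.4656 -0.0706  0.1331] ['centre', 'confidence']
open_end 0.34 [ 0.4926 -0.0149  0.1375] ['centre', 'confidence']
face_open_side 0.48 [ 0.4417 -0.0035  0.1448] ['centre', 'confidence']
face_closed_side 0.5 [0.4416 0.0045 0.1452] ['centre', 'confidence']
timer 0.85 [0.4964 0.1155 0.123 ] ['centre', 'confidence']
timer 0.2 [0.4291 0.0007 0.1372] ['centre', 'confidence']
marker 0.74 [ 0.514  -0.1375  0.1321] ['centre', 'confidence']
steel_box 0.95 [ 0.522  -0.0085  0.0017] ['centre', 'confidence']
```

```bash
python3 - <<'E'
from h import *
p=camera("top"); u=px(p,[.49,-.01,.137]).astype(int); print(u)
print(np.array(p["extrinsics"]).round(3),np.array(p["camera_matrix"]).round(1))
im=p["pixels"]; c=im[max(0,u[1]-90):u[1]+90,max(0,u[0]-120):u[0]+120]; print(max(0,u[0]-120),max(0,u[1]-90))
cv2.imwrite("pics/topc.png",cv2.resize(c,None,fx=3.3,fy=3.3,interpolation=cv2.INTER_CUBIC))
p=camera("scene"); print(px(p,[.49,-.01,.137]))
E
```

```text
[321 225]
[[ 0.005 -0.999 -0.036 -0.006]
 [ 0.997  0.002  0.082 -0.538]
 [-0.082 -0.036  0.996 -0.996]
 [ 0.     0.     0.     1.   ]] [[414.    0.  320.6]
 [  0.  414.  207.6]
 [  0.    0.    1. ]]
201 135
[329.51225764 232.29928063]
```

View pics/scene0.png

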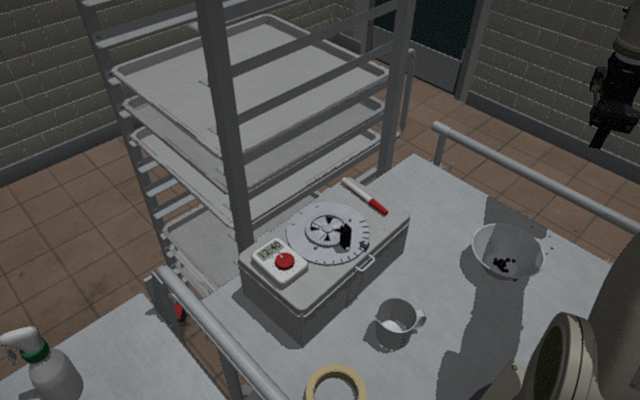

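View pics/topc.png

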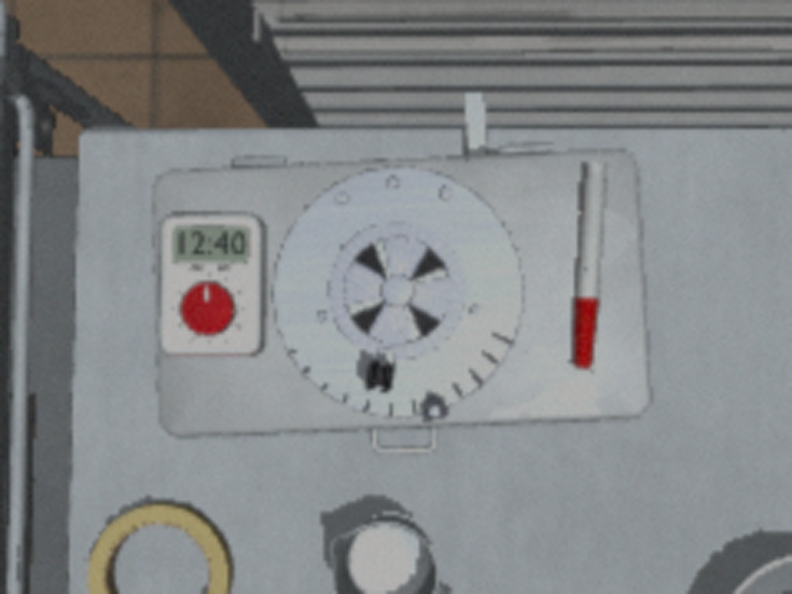

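View pics/top0.png

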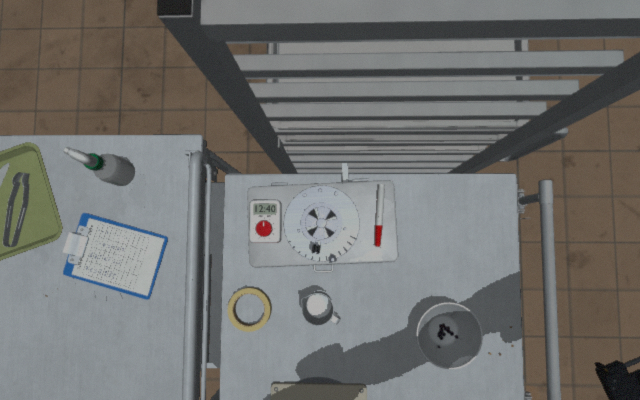

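The top view shows the plate centred near full-image pixel (321,223). The paddle is at about (316,248), the pointer clamp at about (333,258), the timer is left at (264,221) and the marker right at (379,215). Next I'll refine the positions and find the post.

```bash
cat >> h.py <<'E'
from scipy.spatial.transform import Rotation as R
def rot(s): q=s["eef_rot"]; return R.from_quat([q[1],q[2],q[3],q[0]])
def plan(pos,yaw):
    s=manip.get_state(); r=rot(s); T=r.as_matrix()
    tgt=R.from_matrix(np.array([[np.cos(yaw),np.sin(yaw),0],[np.sin(yaw),-np.cos(yaw),0],[0,0,-1]]))
    print("t",s["time"],"tcp",s["tcp_pos"].round(4),"yaw",round(np.arctan2(T[1,0],T[0,0]),3),"F",s["force"].round(1))
    print("dp mm (tool axes)",(T.T@(np.array(pos)-s["tcp_pos"])*1e3).round(1),"rot",(r.inv()*tgt).as_rotvec().round(3))
E
python3 - <<'E'
from h import *
acc={}
for n in ["scene","top"]*4:
    p=camera(n)
    for l in ["vent_axis","lever_nose","pointer_tip","open_end","steel_box","rack_post","timer","marker"]:
        r=finder.place_of(p,l)
        if r and r[0]["confidence"]>.4: acc.setdefault((l,n),[]).append(w(p,r[0]["centre"]))
for k,v in acc.items(): print(k,len(v),np.median(v,0).round(4),np.std(v,0).round(4))
p=camera("top")
def c(u,v,z=.137): return ray(p,201+u/3.3-.35,135+v/3.3-.35,z)[:2].round(4)
print("axis",c(398.5,291),"lid edge",c(165,435,.131),c(640,413,.131),"ptr",c(434,405),"noseapprox",c(378,390))
plan([.44,.03,.28],1.5)
E
```

```text
('vent_axis', 'scene') 4 [ 0.4938 -0.0127  0.1365] [0.0018 0.0026 0.0002]
('lever_nose', 'scene') 4 [ 0.4285 -0.0007  0.1416] [0.0011 0.0007 0.0011]
('pointer_tip', 'scene') 3 [ 0.4303 -0.0301  0.1387] [0.0013 0.0003 0.002 ]
('open_end', 'scene') 3 [ 0.4686 -0.0731  0.1381] [0.0019 0.0015 0.0003]
('steel_box', 'scene') 4 [ 0.5188 -0.007  -0.0006] [0.0008 0.0024 0.0017]
('timer', 'scene') 4 [0.4969 0.1103 0.1308] [0.001  0.0012 0.0012]
('marker', 'scene') 3 [ 0.5128 -0.1374  0.129 ] [0.0009 0.0008 0.0008]
('vent_axis', 'top') 4 [ 0.4956 -0.0106  0.1383] [0.0009 0.001  0.0018]
('lever_nose', 'top') 4 [4.291e-01 1.000e-04 1.347e-01] [0.0006 0.0011 0.0009]
('pointer_tip', 'top') 4 [ 0.4313 -0.0317  0.1354] [0.0013 0.001  0.0013]
('open_end', 'top') 4 [ 0.4662 -0.0717  0.1353] [0.0173 0.0327 0.0008]
('steel_box', 'top') 4 [ 0.5222 -0.007   0.0023] [0.0008 0.0009 0.0007]
('timer', 'top') 4 [0.4989 0.1117 0.1273] [0.0013 0.0019 0.0008]
('marker', 'top') 4 [ 0.5143 -0.1364  0.1303] [0.0009 0.0017 0.0013]
axis [ 0.4955 -0.0104] lid edge [0.4    0.1437] [ 0.4165 -0.1686] ptr [ 0.4211 -0.034 ] noseapprox [0.4306 0.0027]
t 4.85 tcp [ 0.2427 -0.576   0.2226] yaw 0.399 F [0.3 1.  0. ]
dp mm (tool axes) [ 417.1 -481.8  -57.5] rot [ 0.     0.    -1.101]
```

arm_command(series=[{"rot": [0, 0, 0], "dp": [0, 0, -35], "grip": 255}, {"rot": [0, 0, 0], "dp": [0, 0, -35], "grip": 255}, {"rot": [0, 0, 0], "dp": [32, -37, 0], "grip": 255}, {"rot": [0, 0, 0], "dp": [32, -37, 0], "grip": 255}, {"rot": [0, 0, 0], "dp": [32, -37, 0], "grip": 255}, {"rot": [0, 0, 0], "dp": [32, -37, 0], "grip": 255}, {"rot": [0, 0, 0], "dp": [32, -37, 0], "grip": 255}, {"rot": [0, 0, 0], "dp": [32, -37, 0], "grip": 255}, {"rot": [0, 0, 0], "dp": [32, -37, 0], "grip": 255}])

```text
time: 5.75
tcp_pos: [0.3488, -0.2484, 0.2928]
eef_rot: [0.0, 0.98, 0.198, 0.0]
force: [1.2, -0.2, 0.4]
gripper_width: 0.0233
```

```bash
python3 - <<'E'
from h import *
print(manip.get_state()["qpos"].round(2),manip.get_state()["gripper_width"])
plan([.40,.03,.28],1.40)
E
```

```text
[ 0.88 -0.12 -0.33  1.81 -0.04  1.45 -0.62] 0.02333240958455224
t 5.75 tcp [ 0.3488 -0.2484  0.2928] yaw 0.399 F [ 1.2 -0.2  0.4]
dp mm (tool axes) [ 155.3 -236.6   12.5] rot [ 1.000e-03  0.000e+00 -1.001e+00]
```

arm_command(series=[{"rot": [0, 0, 0], "dp": [26, -39, 2], "grip": 255}, {"rot": [0, 0, 0], "dp": [26, -39, 2], "grip": 255}, {"rot": [0, 0, 0], "dp": [26, -39, 2], "grip": 255}, {"rot": [0, 0, 0], "dp": [26, -39, 2], "grip": 255}, {"rot": [0, 0, 0], "dp": [26, -39, 2], "grip": 255}, {"rot": [0, 0, 0], "dp": [26, -39, 2], "grip": 255}, {"rot": [0, 0, -0.14], "dp": [0, 0, 0], "grip": 255}, {"rot": [0, 0, -0.14], "dp": [0, 0, 0], "grip": 255}, {"rot": [0, 0, -0.14], "dp": [0, 0, 0], "grip": 255}, {"rot": [0, 0, -0.14], "dp": [0, 0, 0], "grip": 255}])

```text
time: 6.75
tcp_pos: [0.4014, 0.026, 0.2807]
eef_rot: [0.0, 0.886, 0.464, 0.0]
force: [0.8, -0.1, 0.2]
gripper_width: 0.0005
```

arm_command(series=[{"rot": [0, 0, -0.14], "dp": [0, 0, 0], "grip": 255}, {"rot": [0, 0, -0.14], "dp": [0, 0, 0], "grip": 255}, {"rot": [0, 0, -0.14], "dp": [0, 0, 0], "grip": 255}, {"rot": [0, 0, 0], "dp": [0, 0, 0], "grip": 255}, {"rot": [0, 0, 0], "dp": [0, 0, 0], "grip": 255}])

```text
time: 7.25
tcp_pos: [0.4014, 0.026, 0.2806]
eef_rot: [0.0, 0.773, 0.635, 0.0]
force: [0.1, -0.1, 0.8]
gripper_width: 0.0003
```

```bash
python3 - <<'E'
from h import *
print(manip.get_state()["qpos"].round(2),manip.get_state()["gripper_width"])
p=camera("wrist"); cv2.imwrite("pics/w1.png",p["pixels"])
for l in ["vent_axis","lever_nose","pointer_tip","open_end","face_closed_side","face_open_side"]:
    for d in finder.place_of(p,l)[:1]: print(l,d["confidence"],w(p,d["centre"]).round(4))
p=camera("scene"); cv2.imwrite("pics/s1.png",p["pixels"])
plan([.44,.035,.155],1.40)
E
```

```text
[ 0.54 -0.19 -0.61  1.87 -0.11  1.43 -0.25] 0.00029187985576511273
vent_axis 0.86 [ 0.4983 -0.0095  0.1338]
lever_nose 0.84 [ 0.4306 -0.0009  0.1345]
pointer_tip 0.51 [ 0.4951 -0.0129  0.134 ]
face_closed_side 0.88 [0.4466 0.0011 0.146 ]
t 7.65 tcp [0.4015 0.0259 0.2805] yaw 1.378 F [-0.   0.3 -0.9]
dp mm (tool axes) [ 16.4  36.1 125.5] rot [ 0.     0.    -0.022]
```

View pics/w1.png

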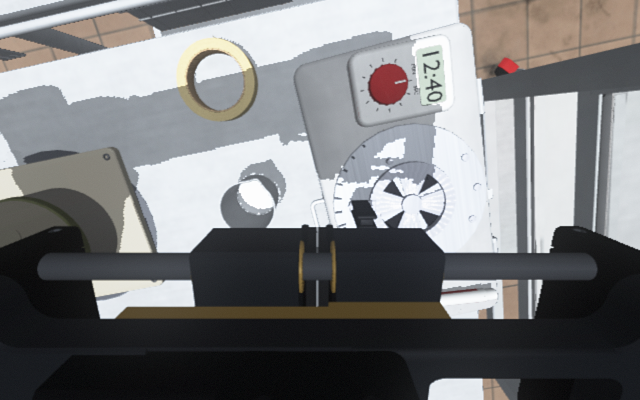

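View pics/s1.png

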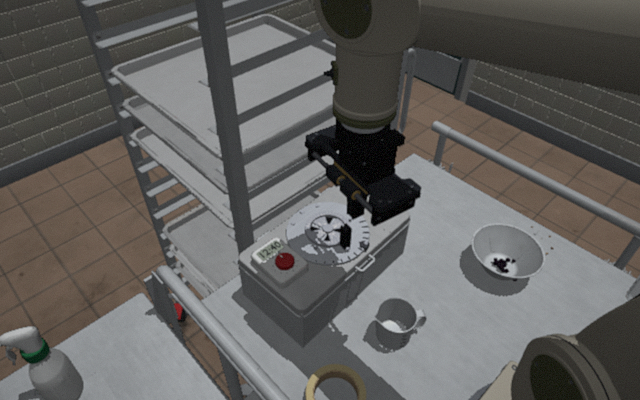

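```bash
python3 - <<'E'
from h import *
plan([.445,.030,.160],1.40)
E
```

```text
t 7.65 tcp [0.4015 0.0259 0.2805] yaw 1.378 F [-0.   0.3 -0.9]
dp mm (tool axes) [ 12.4  41.9 120.5] rot [ 0.     0.    -0.022]
```

arm_command(series=[{"rot": [0, 0, -0.02], "dp": [12.4, 0, 0], "grip": 255}, {"rot": [0, 0, 0], "dp": [0, 42, 0], "grip": 255}, {"rot": [0, 0, 0], "dp": [0, 0, 30], "grip": 255}, {"rot": [0, 0, 0], "dp": [0, 0, 30], "grip": 255}, {"rot": [0, 0, 0], "dp": [0, 0, 0], "grip": 255}])

```text
time: 8.15
tcp_pos: [0.4434, 0.0316, 0.2174]
eef_rot: [-0.002, 0.765, 0.644, -0.002]
force: [0.2, -0.2, -0.6]
gripper_width: 0.0007
```

```bash
python3 - <<'E'
from h import *
p=camera("scene"); im=p["pixels"]; t=manip.get_state()["tcp_pos"]; a=px(p,t); b=px(p,[.44,-.0015,.198]); print(a,b)
cv2.imwrite("pics/s2.png",cv2.resize(im[150:300,230:430],None,fx=4,fy=4,interpolation=cv2.INTER_CUBIC))
plan([.445,.030,.160],1.40)
E
```

```text
[332.06748225 226.92553065] [346.33836693 227.06840784]
t 8.2 tcp [0.4444 0.0316 0.2197] yaw 1.4 F [0.1 0.5 1.3]
dp mm (tool axes) [-1.5  1.1 59.7] rot [-0.003 -0.     0.   ]
```

View pics/s2.png

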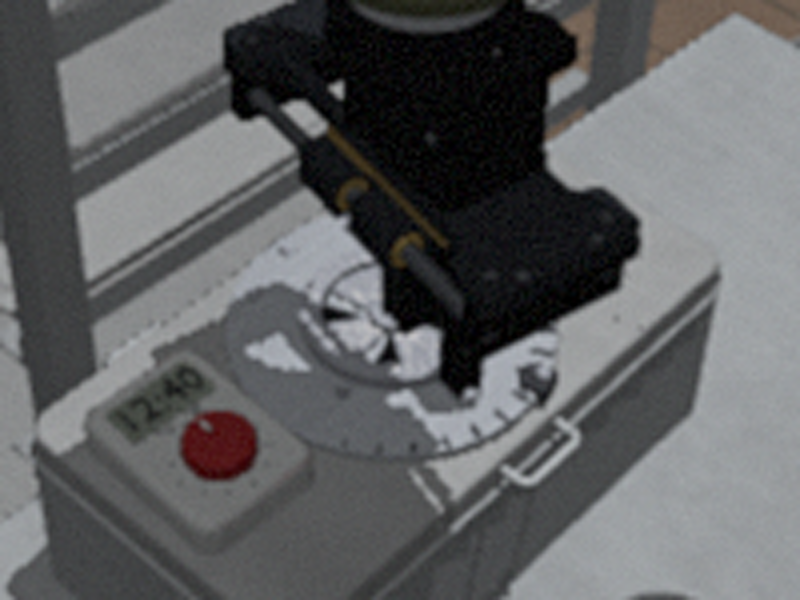

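The shut fingertip is at crop (408,320), clear of the paddle at (465,370) on the closed (timer) side. I'll lower it now.

arm_command(series=[{"rot": [0, 0, 0], "dp": [0, 0, 20], "grip": 255}, {"rot": [0, 0, 0], "dp": [0, 0, 20], "grip": 255}, {"rot": [0, 0, 0], "dp": [0, 0, 20], "grip": 255}, {"rot": [0, 0, 0], "dp": [0, 0, 0], "grip": 255}, {"rot": [0, 0, 0], "dp": [0, 0, 0], "grip": 255}])

```text
time: 8.7
tcp_pos: [0.446, 0.0313, 0.1623]
eef_rot: [0.001, 0.765, 0.644, 0.001]
force: [-1.2, -0.3, 0.2]
gripper_width: 0.0006
```

```bash
cat >> h.py <<'E'
AX=np.array([.4952,-.0108])
def fpos(phi,off,r=.056):
    # lever world angle pi+phi; finger centre offset 'off' m on cw (closed) side (+) or open side (-)
    th=np.pi+phi; return AX+r*np.array([np.cos(th),np.sin(th)])+off*np.array([np.sin(th),-np.cos(th)])
def yaw(phi): th=np.pi+phi; return np.arctan2(-np.cos(th),np.sin(th))
def arcrows(phis,off,z,r=.056):
    s=manip.get_state(); T=rot(s).as_matrix(); y=np.arctan2(T[1,0],T[0,0]); p=s["tcp_pos"][:2]; 
    print("t",s["time"],"tcp",s["tcp_pos"].round(4),"yaw",round(y,3),"F",s["force"].round(1)," dz",(s["tcp_pos"][2]-z)*1e3)
    for f in phis:
        q=fpos(f,off,r); d=(q-p)*1e3; x=np.array([np.cos(y),np.sin(y)]); yy=np.array([np.sin(y),-np.cos(y)])
        print("phi %.3f dp [%.1f, %.1f] rz %.3f  ->"%(f,d@x,d@yy,-(yaw(f)-y)),q.round(4)); p=q; y=yaw(f)
E
python3 - <<'E'
from h import *
arcrows(np.arange(-.17,1.31,.1),.0165,.160)
E
```

```text
t 8.7 tcp [0.446  0.0313 0.1623] yaw 1.399 F [-1.2 -0.3  0.2]  dz 2.2763200238189176
phi -0.170 dp [-16.6, -0.3] rz -0.002  -> [0.4428 0.0149]
phi -0.070 dp [-5.7, -1.4] rz -0.100  -> [0.4405 0.0096]
phi 0.030 dp [-5.7, -1.4] rz -0.100  -> [0.4387 0.004 ]
phi 0.130 dp [-5.7, -1.4] rz -0.100  -> [ 0.4375 -0.0017]
phi 0.230 dp [-5.7, -1.4] rz -0.100  -> [ 0.4369 -0.0075]
phi 0.330 dp [-5.7, -1.4] rz -0.100  -> [ 0.4369 -0.0133]
phi 0.430 dp [-5.7, -1.4] rz -0.100  -> [ 0.4374 -0.0191]
phi 0.530 dp [-5.7, -1.4] rz -0.100  -> [ 0.4385 -0.0249]
phi 0.630 dp [-5.7, -1.4] rz -0.100  -> [ 0.4402 -0.0305]
phi 0.730 dp [-5.7, -1.4] rz -0.100  -> [ 0.4425 -0.0358]
phi 0.830 dp [-5.7, -1.4] rz -0.100  -> [ 0.4452 -0.041 ]
phi 0.930 dp [-5.7, -1.4] rz -0.100  -> [ 0.4485 -0.0458]
phi 1.030 dp [-5.7, -1.4] rz -0.100  -> [ 0.4522 -0.0503]
phi 1.130 dp [-5.7, -1.4] rz -0.100  -> [ 0.4564 -0.0544]
phi 1.230 dp [-5.7, -1.4] rz -0.100  -> [ 0.4609 -0.0581]
```

arm_command(series=[{"rot": [0, 0, 0], "dp": [-5.5, 0, 1], "grip": 255}, {"rot": [0, 0, 0], "dp": [-5.5, 0, 1], "grip": 255}, {"rot": [0, 0, 0], "dp": [-5.5, 0, 0], "grip": 255}, {"rot": [0, 0, -0.1], "dp": [-5.7, -1.4, 0], "grip": 255}, {"rot": [0, 0, -0.1], "dp": [-5.7, -1.4, 0], "grip": 255}, {"rot": [0, 0, -0.1], "dp": [-5.7, -1.4, 0], "grip": 255}, {"rot": [0, 0, -0.1], "dp": [-5.7, -1.4, 0], "grip": 255}, {"rot": [0, 0, 0], "dp": [0, 0, 0], "grip": 255}, {"rot": [0, 0, 0], "dp": [0, 0, 0], "grip": 255}])

```text
time: 9.6
tcp_pos: [0.4363, -0.0083, 0.1587]
eef_rot: [0.0, 0.623, 0.782, -0.0]
force: [0.1, 0.3, -1.3]
gripper_width: 0.0006
```

```bash
python3 - <<'E'
from h import *
p=camera("scene"); im=p["pixels"]
cv2.imwrite("pics/s3.png",cv2.resize(im[150:300,230:430],None,fx=4,fy=4,interpolation=cv2.INTER_CUBIC))
for l in ["lever_nose","pointer_tip","vent_axis"]:
  for d in finder.place_of(p,l)[:1]: print(l,d["confidence"],w(p,d["centre"]).round(4))
arcrows(np.arange(.33,1.31,.1),.0165,.160)
E
```

```text
lever_nose 0.72 [ 0.4302 -0.0318  0.14  ]
pointer_tip 0.57 [ 0.4294 -0.0321  0.1417]
vent_axis 0.95 [ 0.4962 -0.0134  0.1368]
t 9.8 tcp [ 0.4362 -0.0079  0.1585] yaw 1.797 F [ 0.2  1.1 -0.3]  dz -1.4803786954765419
phi 0.330 dp [-5.4, -0.6] rz -0.103  -> [ 0.4369 -0.0133]
phi 0.430 dp [-5.7, -1.4] rz -0.100  -> [ 0.4374 -0.0191]
phi 0.530 dp [-5.7, -1.4] rz -0.100  -> [ 0.4385 -0.0249]
phi 0.630 dp [-5.7, -1.4] rz -0.100  -> [ 0.4402 -0.0305]
phi 0.730 dp [-5.7, -1.4] rz -0.100  -> [ 0.4425 -0.0358]
phi 0.830 dp [-5.7, -1.4] rz -0.100  -> [ 0.4452 -0.041 ]
phi 0.930 dp [-5.7, -1.4] rz -0.100  -> [ 0.4485 -0.0458]
phi 1.030 dp [-5.7, -1.4] rz -0.100  -> [ 0.4522 -0.0503]
phi 1.130 dp [-5.7, -1.4] rz -0.100  -> [ 0.4564 -0.0544]
phi 1.230 dp [-5.7, -1.4] rz -0.100  -> [ 0.4609 -0.0581]
```

View pics/s3.png

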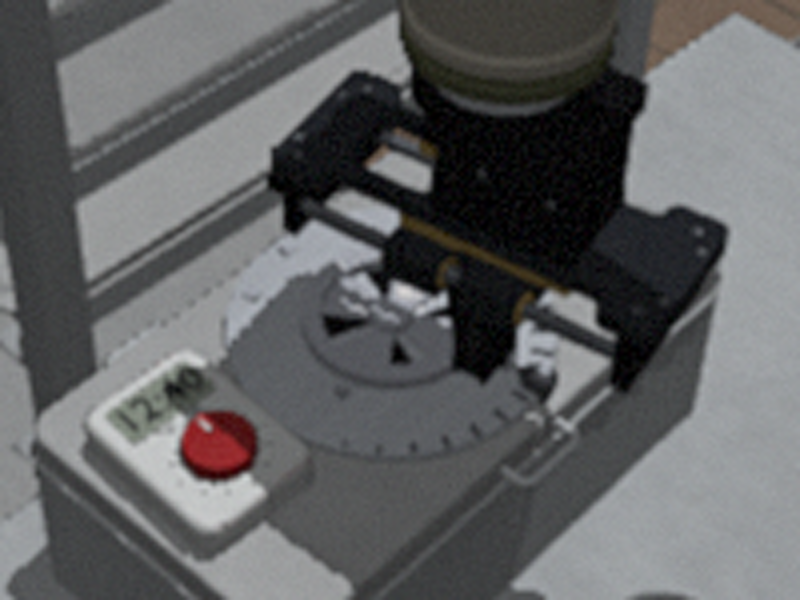

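arm_command(series=[{"rot": [0, 0, -0.1], "dp": [-5.4, -1.0, 0], "grip": 255}, {"rot": [0, 0, -0.1], "dp": [-5.7, -1.4, 0], "grip": 255}, {"rot": [0, 0, -0.1], "dp": [-5.7, -1.4, 0], "grip": 255}, {"rot": [0, 0, -0.1], "dp": [-5.7, -1.4, 0], "grip": 255}, {"rot": [0, 0, -0.1], "dp": [-5.7, -1.4, 0], "grip": 255}, {"rot": [0, 0, -0.1], "dp": [-5.7, -1.4, 0], "grip": 255}, {"rot": [0, 0, -0.1], "dp": [-5.7, -1.4, 0], "grip": 255}, {"rot": [0, 0, 0], "dp": [0, 0, 0], "grip": 255}])

```text
time: 10.6
tcp_pos: [0.4482, -0.0463, 0.1584]
eef_rot: [-0.0, 0.316, 0.949, 0.0]
force: [0.3, 0.3, 0.6]
gripper_width: 0.0006
```

```bash
python3 - <<'E'
from h import *
p=camera("scene"); im=p["pixels"]
cv2.imwrite("pics/s4.png",cv2.resize(im[150:300,230:430],None,fx=4,fy=4,interpolation=cv2.INTER_CUBIC))
for l in ["lever_nose","open_end","vent_axis"]:
  for d in finder.place_of(p,l)[:1]: print(l,d["confidence"],w(p,d["centre"]).round(4))
arcrows(np.arange(1.03,1.31,.1),.0165,.160)
E
```

```text
lever_nose 0.72 [ 0.4593 -0.0686  0.1376]
open_end 0.93 [ 0.4709 -0.0719  0.1389]
vent_axis 0.6 [ 0.4945 -0.0114  0.1336]
t 10.8 tcp [ 0.448  -0.046   0.1585] yaw 2.496 F [ 0.  -1.4 -0.1]  dz -1.4736728019374146
phi 1.030 dp [-6.0, -0.9] rz -0.104  -> [ 0.4522 -0.0503]
phi 1.130 dp [-5.7, -1.4] rz -0.100  -> [ 0.4564 -0.0544]
phi 1.230 dp [-5.7, -1.4] rz -0.100  -> [ 0.4609 -0.0581]
```

View pics/s4.png

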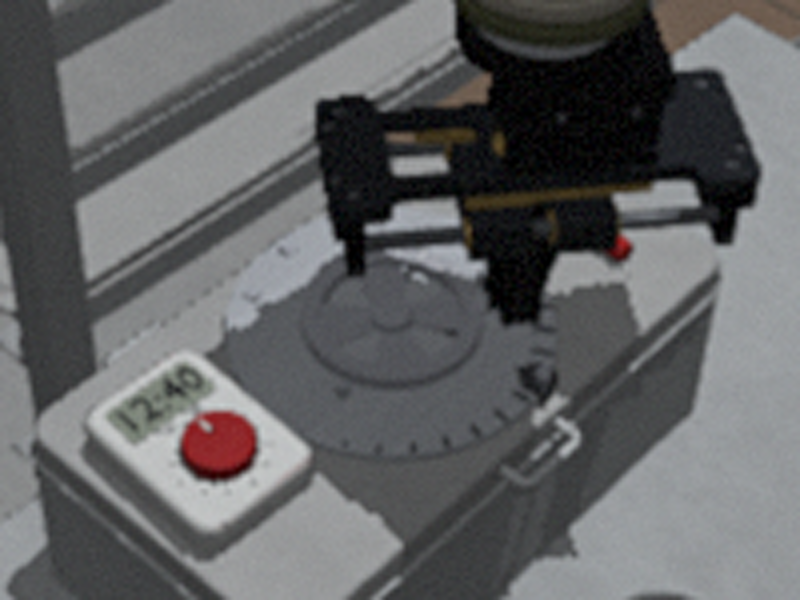

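arm_command(series=[{"rot": [0, 0, -0.07], "dp": [-4.0, -1.0, 0], "grip": 255}, {"rot": [0, 0, -0.06], "dp": [-3.5, -0.8, 0], "grip": 255}, {"rot": [0, 0, 0], "dp": [-3, 0, 0], "grip": 255}, {"rot": [0, 0, 0], "dp": [0, 0, 0], "grip": 255}, {"rot": [0, 0, 0], "dp": [0, 0, 0], "grip": 255}])

```text
time: 11.3
tcp_pos: [0.4558, -0.0534, 0.1585]
eef_rot: [0.0, 0.255, 0.967, -0.0]
force: [-0.6, 0.5, 0.2]
gripper_width: 0.0004
```

```bash
python3 - <<'E'
from h import *
p=camera("scene")
for l in ["lever_nose","open_end","vent_axis"]:
  for d in finder.place_of(p,l)[:1]: print(l,d["confidence"],w(p,d["centre"]).round(4))
arcrows([1.13,1.23],.0165,.160)
E
```

```text
lever_nose 0.15 [ 0.4946 -0.0088  0.1376]
open_end 0.47 [ 0.5154 -0.0094  0.0019]
vent_axis 0.6 [ 0.4939 -0.0103  0.1351]
t 11.5 tcp [ 0.4558 -0.0533  0.1586] yaw 2.628 F [-1.  -0.2 -1. ]  dz -1.4394512001225102
phi 1.130 dp [-1.0, -0.7] rz -0.073  -> [ 0.4564 -0.0544]
phi 1.230 dp [-5.7, -1.4] rz -0.100  -> [ 0.4609 -0.0581]
```

arm_command(series=[{"rot": [0, 0, -0.04], "dp": [-2, -0.5, 0], "grip": 255}, {"rot": [0, 0, 0], "dp": [-2, 0, 0], "grip": 255}, {"rot": [0, 0, 0], "dp": [0, 0, 0], "grip": 255}, {"rot": [0, 0, 0], "dp": [0, 0, 0], "grip": 255}])

```text
time: 11.9
tcp_pos: [0.4565, -0.0543, 0.1584]
eef_rot: [-0.003, 0.234, 0.972, -0.0]
force: [-18.0, 6.4, 13.5]
gripper_width: 0.0003
```

The force of about 19 N, directed along the tangent against the push, means the lever is on the stop. I'll back off, lift and check.

arm_command(series=[{"rot": [0, 0, 0], "dp": [4, 0, 0], "grip": 255}, {"rot": [0, 0, 0], "dp": [10, 0, 0], "grip": 255}, {"rot": [0, 0, 0], "dp": [6, 0, 0], "grip": 255}, {"rot": [0, 0, 0], "dp": [0, 0, -30], "grip": 255}, {"rot": [0, 0, 0], "dp": [0, 0, -40], "grip": 255}, {"rot": [0, 0, 0], "dp": [0, 0, 0], "grip": 255}])

```text
time: 12.5
tcp_pos: [0.4433, -0.0465, 0.2332]
eef_rot: [0.004, 0.234, 0.972, -0.0]
force: [-0.0, 0.2, -0.3]
gripper_width: 0.0001
```

```bash
python3 - <<'E'
from h import *
for n in ["scene","wrist"]:
  p=camera(n); im=p["pixels"]
  cv2.imwrite(f"pics/{n}5.png",cv2.resize(im[150:300,230:430],None,fx=4,fy=4,interpolation=cv2.INTER_CUBIC) if n=="scene" else im)
  for l in ["lever_nose","open_end","vent_axis","pointer_tip","face_open_side"]:
    for d in finder.place_of(p,l)[:1]: print(l,d["confidence"],w(p,d["centre"]).round(4))
print(manip.get_state()["time"])
# targets: open side of paddle
print(fpos(1.15,-.034), yaw(1.15))
plan(list(fpos(1.15,-.034))+[.2285],yaw(1.15)); print(manip.get_state()["qpos"].round(2))
E
```

```text
lever_nose 0.98 [ 0.4661 -0.0744  0.1389]
open_end 0.86 [ 0.4686 -0.0726  0.1368]
vent_axis 0.6 [ 0.4958 -0.0128  0.1369]
pointer_tip 0.63 [ 0.431  -0.0311  0.1409]
face_open_side 0.42 [ 0.4801 -0.0586  0.1486]
open_end 0.82 [ 0.4697 -0.0736  0.1362]
vent_axis 0.67 [ 0.496  -0.0128  0.1338]
pointer_tip 0.82 [ 0.4306 -0.0313  0.1367]
face_open_side 0.3 [ 0.4309 -0.0313  0.1396]
13.1
[ 0.50335868 -0.07580335] 2.720796326794897
t 13.1 tcp [ 0.4412 -0.0465  0.2283] yaw 2.669 F [-0.5 -0.1 -0.2]
dp mm (tool axes) [-68.7   2.3  -0.2] rot [-0.    -0.    -0.052]
[ 0.62 -0.05 -0.59  1.87 -0.03  1.31  1.14]
```

View pics/scene5.png

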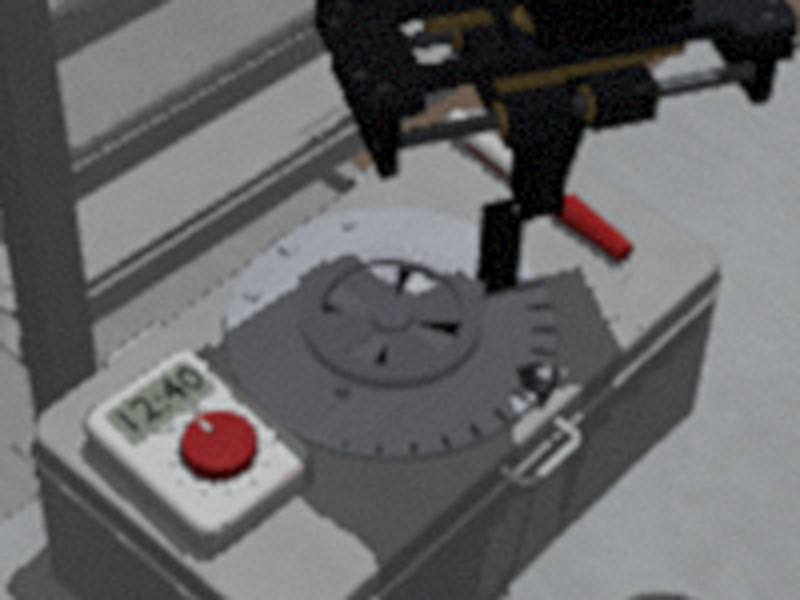

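View pics/wrist5.png

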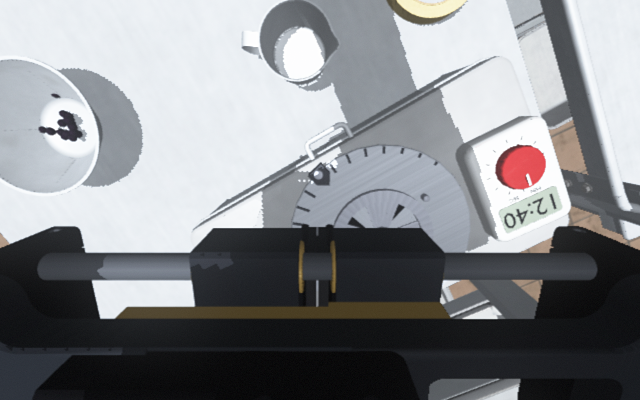

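arm_command(series=[{"rot": [0, 0, -0.05], "dp": [0, 0, 0], "grip": 255}, {"rot": [0, 0, 0], "dp": [-23, -0.7, 0], "grip": 255}, {"rot": [0, 0, 0], "dp": [-23, 0, 0], "grip": 255}, {"rot": [0, 0, 0], "dp": [-23, 0, 0], "grip": 255}, {"rot": [0, 0, 0], "dp": [0, 0, 0], "grip": 255}, {"rot": [0, 0, 0], "dp": [0, 0, 0], "grip": 255}])

```text
time: 13.7
tcp_pos: [0.5037, -0.0753, 0.2281]
eef_rot: [-0.001, 0.21, 0.978, 0.0]
force: [-0.2, 1.2, -1.6]
gripper_width: 0.0002
```

```bash
python3 - <<'E'
from h import *
p=camera("scene"); im=p["pixels"]
cv2.imwrite(f"pics/s6.png",cv2.resize(im[150:300,230:430],None,fx=4,fy=4,interpolation=cv2.INTER_CUBIC))
for l in ["lever_nose","face_open_side"]:
    for d in finder.place_of(p,l)[:1]: print(l,d["confidence"],w(p,d["centre"]).round(4))
plan(list(fpos(1.15,-.034))+[.2285],yaw(1.15))
E
```

```text
lever_nose 0.78 [ 0.4669 -0.0773  0.137 ]
face_open_side 0.63 [ 0.4754 -0.062   0.1495]
t 13.85 tcp [ 0.5034 -0.0751  0.2286] yaw 2.719 F [-0.1  0.1  0.3]
dp mm (tool axes) [-0.3 -0.6  0.1] rot [-0.     0.    -0.001]
```

View pics/s6.png

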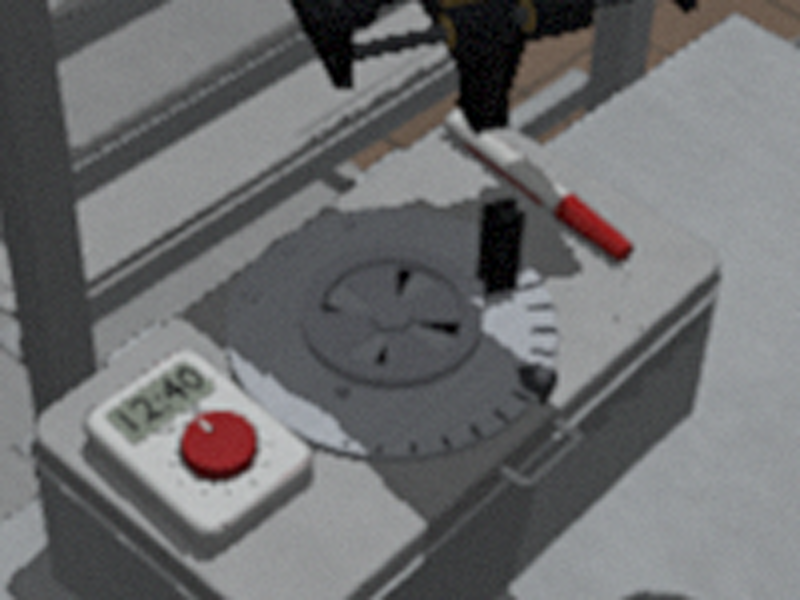

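arm_command(series=[{"rot": [0, 0, 0], "dp": [0, -0.5, 25], "grip": 255}, {"rot": [0, 0, 0], "dp": [0, 0, 25], "grip": 255}, {"rot": [0, 0, 0], "dp": [0, 0, 20], "grip": 255}, {"rot": [0, 0, 0], "dp": [0, 0, 0], "grip": 255}, {"rot": [0, 0, 0], "dp": [0, 0, 0], "grip": 255}])

```text
time: 14.35
tcp_pos: [0.5036, -0.0758, 0.1593]
eef_rot: [0.0, 0.21, 0.978, -0.0]
force: [-0.2, -0.2, 1.1]
gripper_width: 0.0005
```

```bash
python3 - <<'E'
from h import *
p=camera("scene"); im=p["pixels"]
cv2.imwrite(f"pics/s7.png",cv2.resize(im[150:300,230:430],None,fx=4,fy=4,interpolation=cv2.INTER_CUBIC))
arcrows([1.15,1.05,.95,.85,.75,.65,.55,.45,.35,.32],-.0178,.1585)
E
```

```text
t 14.4 tcp [ 0.5041 -0.0759  0.1598] yaw 2.719 F [-0.9 -0.6  0.3]  dz 1.3325337919173896
phi 1.150 dp [16.9, -0.2] rz -0.002  -> [ 0.4886 -0.0692]
phi 1.050 dp [5.7, -1.5] rz 0.100  -> [ 0.4828 -0.0682]
phi 0.950 dp [5.7, -1.5] rz 0.100  -> [ 0.4771 -0.0667]
phi 0.850 dp [5.7, -1.5] rz 0.100  -> [ 0.4716 -0.0646]
phi 0.750 dp [5.7, -1.5] rz 0.100  -> [ 0.4664 -0.062 ]
phi 0.650 dp [5.7, -1.5] rz 0.100  -> [ 0.4614 -0.0589]
phi 0.550 dp [5.7, -1.5] rz 0.100  -> [ 0.4568 -0.0552]
phi 0.450 dp [5.7, -1.5] rz 0.100  -> [ 0.4525 -0.0512]
phi 0.350 dp [5.7, -1.5] rz 0.100  -> [ 0.4487 -0.0467]
phi 0.320 dp [1.7, -0.5] rz 0.030  -> [ 0.4476 -0.0453]
```

View pics/s7.png

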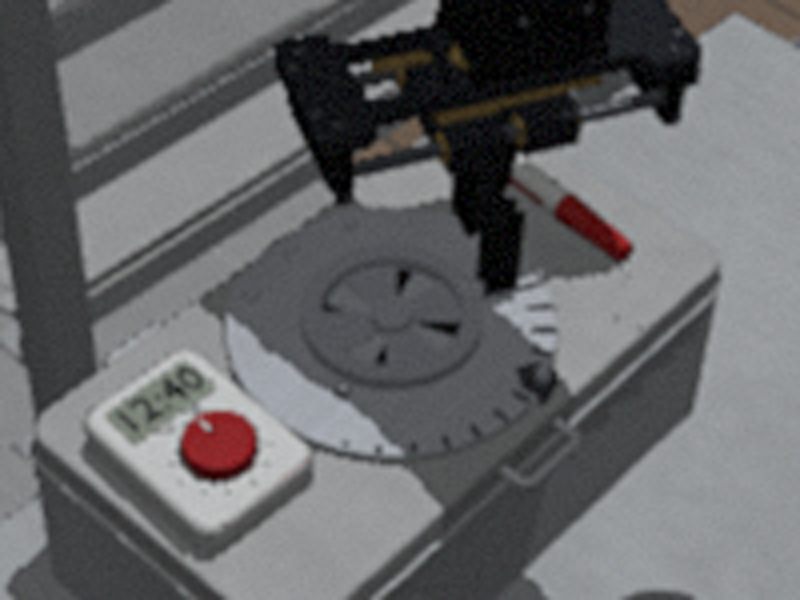

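arm_command(series=[{"rot": [0, 0, 0], "dp": [5.6, 0, 1], "grip": 255}, {"rot": [0, 0, 0], "dp": [5.6, 0, 0], "grip": 255}, {"rot": [0, 0, 0], "dp": [5.6, 0, 0], "grip": 255}, {"rot": [0, 0, 0.1], "dp": [5.7, -1.5, 0], "grip": 255}, {"rot": [0, 0, 0.1], "dp": [5.7, -1.5, 0], "grip": 255}, {"rot": [0, 0, 0.1], "dp": [5.7, -1.5, 0], "grip": 255}, {"rot": [0, 0, 0.1], "dp": [5.7, -1.5, 0], "grip": 255}, {"rot": [0, 0, 0.1], "dp": [5.7, -1.5, 0], "grip": 255}, {"rot": [0, 0, 0], "dp": [0, 0, 0], "grip": 255}])

```text
time: 15.3
tcp_pos: [0.4608, -0.0585, 0.1581]
eef_rot: [0.001, 0.446, 0.895, -0.0]
force: [-0.3, -0.5, 0.4]
gripper_width: 0.0005
```

```bash
python3 - <<'E'
from h import *
for n in ["scene","wrist"]:
  p=camera(n); im=p["pixels"]
  cv2.imwrite(f"pics/{n}8.png",cv2.resize(im[150:300,230:430],None,fx=4,fy=4,interpolation=cv2.INTER_CUBIC) if n=="scene" else im)
  for l in ["lever_nose","vent_axis","pointer_tip"]:
    for d in finder.place_of(p,l)[:1]:
      q=w(p,d["centre"]); print(l,d["confidence"],q.round(4),"phi",np.arctan2(-(q[1]-AX[1]),-(q[0]-AX[0])).round(3))
arcrows([.55,.45,.35,.32],-.0178,.1585)
E
```

```text
lever_nose 0.8 [ 0.4423 -0.0534  0.1382] phi 0.678
vent_axis 0.87 [ 0.4924 -0.0105  0.137 ] phi -0.103
pointer_tip 0.46 [ 0.4277 -0.032   0.1405] phi 0.304
lever_nose 0.6 [ 0.4412 -0.0552  0.137 ] phi 0.688
vent_axis 0.77 [ 0.498  -0.0093  0.1334] phi -2.663
pointer_tip 0.56 [ 0.4294 -0.0277  0.1372] phi 0.252
t 15.7 tcp [ 0.4611 -0.0587  0.1575] yaw 2.22 F [-0.3 -0.3  0.5]  dz -1.0383140246784384
phi 0.550 dp [5.4, -1.4] rz 0.099  -> [ 0.4568 -0.0552]
phi 0.450 dp [5.7, -1.5] rz 0.100  -> [ 0.4525 -0.0512]
phi 0.350 dp [5.7, -1.5] rz 0.100  -> [ 0.4487 -0.0467]
phi 0.320 dp [1.7, -0.5] rz 0.030  -> [ 0.4476 -0.0453]
```

View pics/scene8.png

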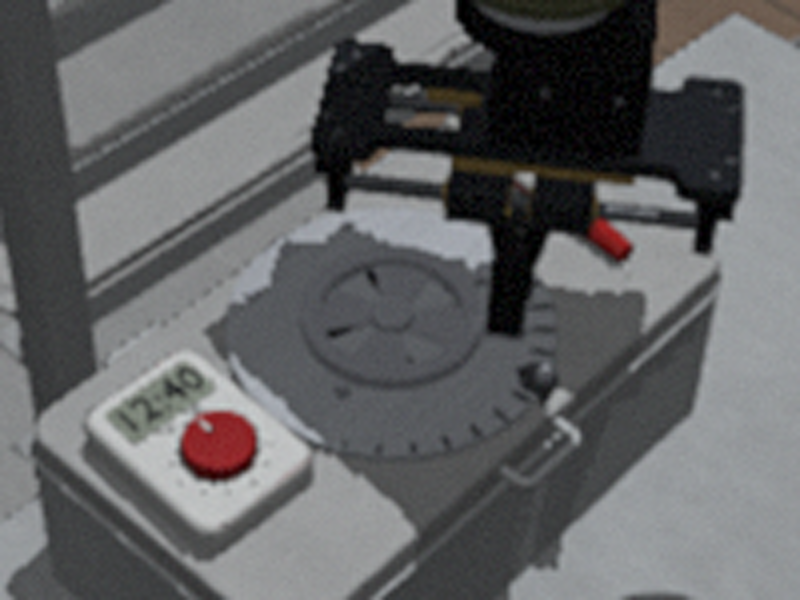

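View pics/wrist8.png

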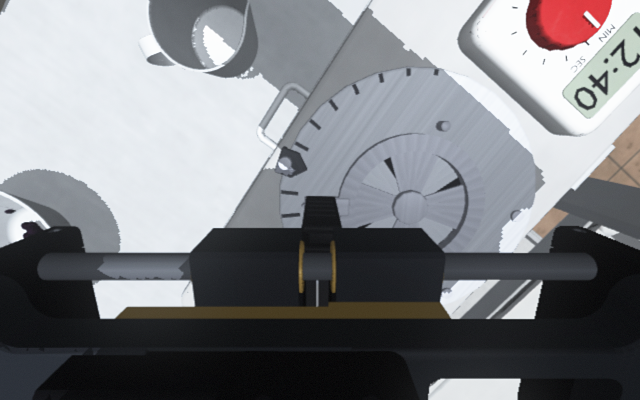

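arm_command(series=[{"rot": [0, 0, 0.06], "dp": [3.3, -0.9, 0], "grip": 255}, {"rot": [0, 0, 0.06], "dp": [3.3, -0.9, 0], "grip": 255}, {"rot": [0, 0, 0.05], "dp": [2.8, -0.7, 0], "grip": 255}, {"rot": [0, 0, 0.05], "dp": [2.8, -0.7, 0], "grip": 255}, {"rot": [0, 0, 0.04], "dp": [2.3, -0.6, 0], "grip": 255}, {"rot": [0, 0, 0.02], "dp": [1.1, -0.3, 0], "grip": 255}, {"rot": [0, 0, 0], "dp": [0, 0, 0], "grip": 255}, {"rot": [0, 0, 0], "dp": [0, 0, 0], "grip": 255}])

```text
time: 16.5
tcp_pos: [0.4497, -0.0475, 0.1575]
eef_rot: [-0.0, 0.565, 0.825, -0.0]
force: [0.9, -2.5, -0.4]
gripper_width: 0.0003
```

```bash
cat >m.py <<'E'
from h import *
import sys
tag=sys.argv[1]
D=[]
for n in sys.argv[2:]:
  p=camera(n); im=p["pixels"]
  cv2.imwrite(f"pics/{n}{tag}.png",cv2.resize(im[150:300,230:430],None,fx=4,fy=4,interpolation=cv2.INTER_CUBIC) if n!="wrist" else im)
  P={}
  for l in ["lever_nose","pointer_tip"]:
    for d in finder.place_of(p,l)[:1]:
      q=w(p,d["centre"]); P[l]=q; print(n,l,d["confidence"],q.round(4),"phi",np.arctan2(-(q[1]-AX[1]),-(q[0]-AX[0])).round(3))
  if len(P)==2: print("  nose-tip mm",((P["lever_nose"]-P["pointer_tip"])*1e3).round(1))
arcrows([.35,.30],-.0178,.1585)
E
python3 m.py 9 scene top wrist
```

```text
scene lever_nose 0.66 [ 0.4325 -0.0378  0.1419] phi 0.406
scene pointer_tip 0.55 [ 0.4261 -0.0279  0.1384] phi 0.243
  nose-tip mm [ 6.4 -9.8  3.4]
wrist lever_nose 0.97 [ 0.4345 -0.0382  0.1369] phi 0.424
wrist pointer_tip 0.61 [ 0.4308 -0.0316  0.1361] phi 0.313
  nose-tip mm [ 3.7 -6.5  0.9]
t 16.95 tcp [ 0.4497 -0.0474  0.1575] yaw 1.939 F [ 0.4 -2.8 -0.6]  dz -0.9720212312021859
phi 0.350 dp [1.0, -0.7] rz 0.018  -> [ 0.4487 -0.0467]
phi 0.300 dp [2.8, -0.8] rz 0.050  -> [ 0.447  -0.0444]
```

View pics/wrist9.png

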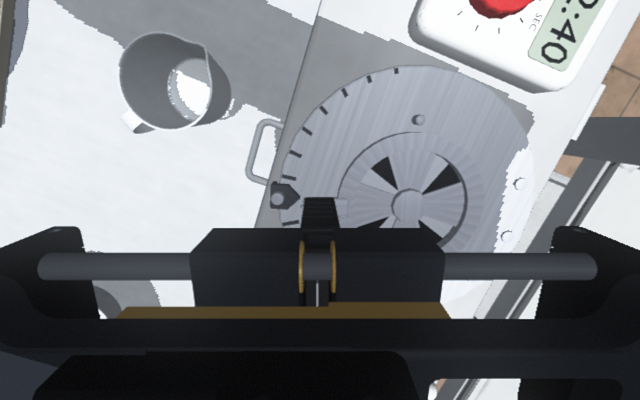

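View pics/scene9.png

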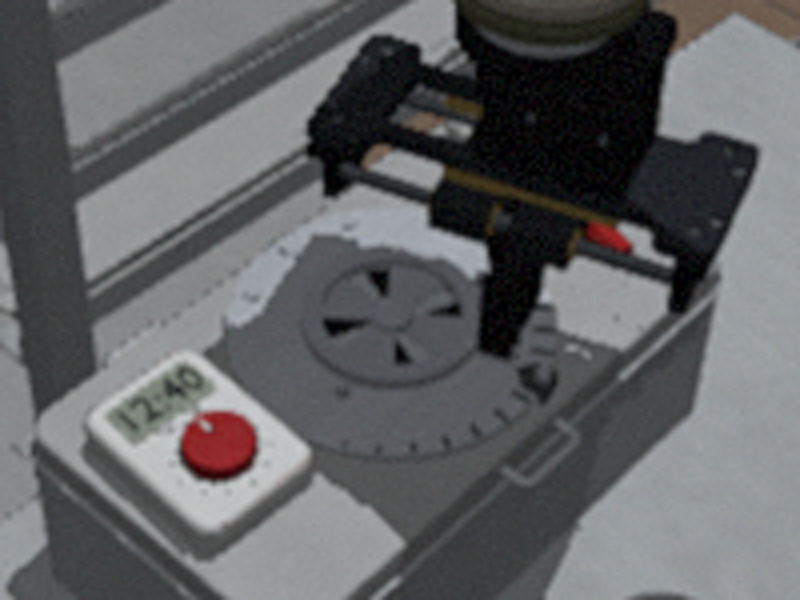

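arm_command(series=[{"rot": [0, 0, 0.03], "dp": [1.7, -0.4, 0], "grip": 255}, {"rot": [0, 0, 0.03], "dp": [1.7, -0.4, 0], "grip": 255}, {"rot": [0, 0, 0.02], "dp": [1.2, -0.3, 0], "grip": 255}, {"rot": [0, 0, 0], "dp": [0, 0, 0], "grip": 255}, {"rot": [0, 0, 0], "dp": [0, 0, 0], "grip": 255}])

```text
time: 17.45
tcp_pos: [0.4473, -0.0431, 0.1576]
eef_rot: [0.0, 0.598, 0.802, 0.0]
force: [-0.5, -1.3, -0.1]
gripper_width: 0.0007
```

arm_command(series=[{"rot": [0, 0, 0], "dp": [-3, 0, 0], "grip": 255}, {"rot": [0, 0, 0], "dp": [-10, 0, 0], "grip": 255}, {"rot": [0, 0, 0], "dp": [-10, 0, 0], "grip": 255}, {"rot": [0, 0, 0], "dp": [0, 0, -30], "grip": 255}, {"rot": [0, 0, 0], "dp": [0, 0, -40], "grip": 255}, {"rot": [0, 0, 0], "dp": [-40, 0, 0], "grip": 255}, {"rot": [0, 0, 0], "dp": [0, 0, 0], "grip": 255}])

```text
time: 18.15
tcp_pos: [0.4659, -0.1093, 0.2283]
eef_rot: [0.001, 0.601, 0.8, -0.0]
force: [-0.2, -1.0, -1.4]
gripper_width: 0.0006
```

```bash
python3 m.py 10 scene wrist top scene wrist
```

```text
scene lever_nose 0.81 [ 0.432  -0.0306  0.1423] phi 0.304
scene pointer_tip 0.4 [ 0.4264 -0.0318  0.139 ] phi 0.296
  nose-tip mm [5.6 1.2 3.3]
wrist lever_nose 0.94 [ 0.433  -0.0328  0.1372] phi 0.34
wrist pointer_tip 0.74 [ 0.431  -0.0309  0.1362] phi 0.303
  nose-tip mm [ 2.  -1.9  1.1]
top lever_nose 0.88 [ 0.4333 -0.0314  0.136 ] phi 0.321
top pointer_tip 0.51 [ 0.432  -0.0323  0.1312] phi 0.328
  nose-tip mm [1.3 0.9 4.8]
scene lever_nose 0.62 [ 0.4301 -0.0331  0.1408] phi 0.33
scene pointer_tip 0.6 [ 0.4311 -0.0289  0.1364] phi 0.275
  nose-tip mm [-1.  -4.2  4.4]
wrist lever_nose 0.62 [ 0.4346 -0.0322  0.1392] phi 0.34
wrist pointer_tip 0.89 [ 0.4351 -0.0337  0.1379] phi 0.364
  nose-tip mm [-0.5  1.5  1.2]
t 18.9 tcp [ 0.465  -0.1038  0.2276] yaw 1.859 F [ 0.2 -0.2  0.5]  dz 69.08460019667903
phi 0.350 dp [59.4, 0.6] rz -0.062  -> [ 0.4487 -0.0467]
phi 0.300 dp [2.8, -0.8] rz 0.050  -> [ 0.447  -0.0444]
```

View pics/wrist10.png

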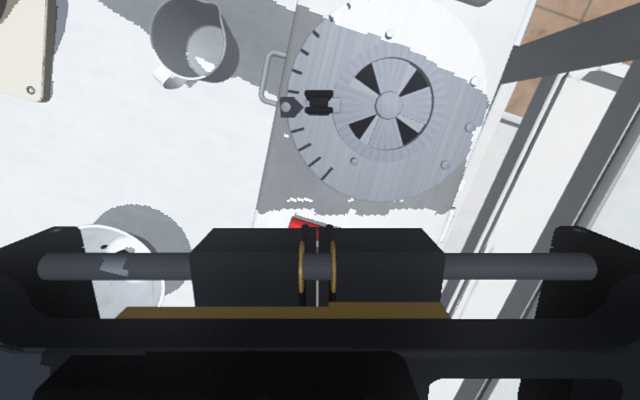

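View pics/scene10.png

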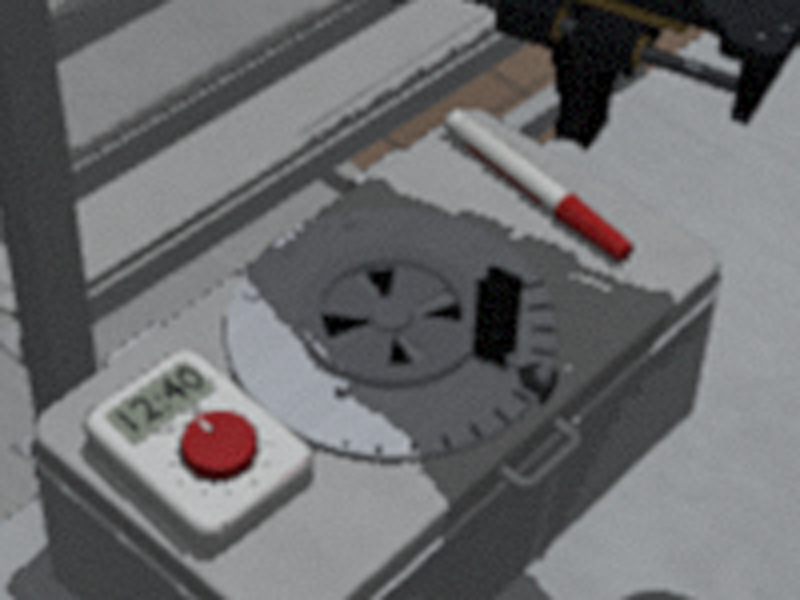

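The wrist view shows the pointer at about (291,106), the paddle at about (319,102) and the axis at (388,105). I'll zoom in for a precise line check.

```bash
python3 - <<'E'
from h import *
im=cv2.imread("pics/wrist10.png"); cv2.imwrite("pics/wz.png",cv2.resize(im[60:150,260:400],None,fx=5.7,fy=5.7,interpolation=cv2.INTER_CUBIC))
p=camera("wrist")
for l,q in dict(axis=[*AX,.137],nose=[.4302,-.0313,.137]).items(): print(l,px(p,q), (px(p,q)-[260,60])*5.7)
print((px(p,[*fpos(.32,0,.068),.137])-[260,60])*5.7,(px(p,[*fpos(.34,0,.068),.137])-[260,60])*5.7)
E
```

```text
axis [382.81708464 104.6259664 ] [700.05738243 254.36800848]
nose [300.11095601 106.11253563] [228.63244924 262.84145309]
[229.97576229 269.93531006] [230.50279207 279.72355335]
```

View pics/wz.png

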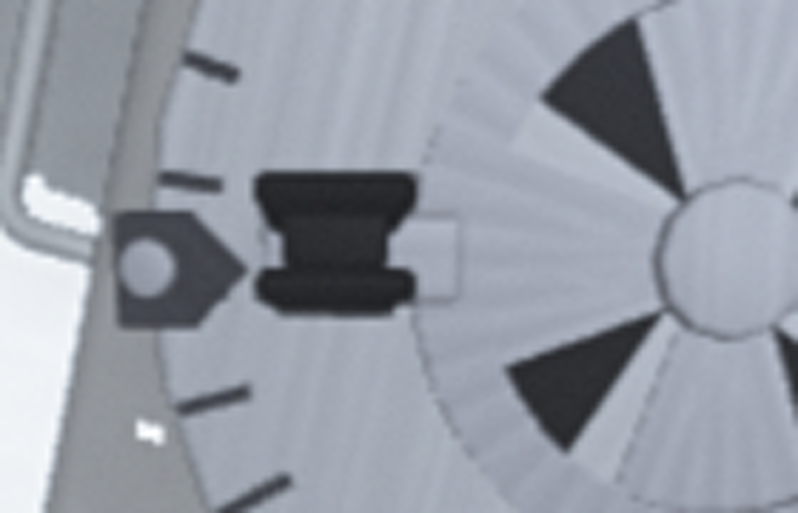

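```bash
cat > ov.py <<'E'
from h import *
import pickle,sys
def overlay(p,ax,phi,tip,fn,box,f):
    x0,y0,x1,y1=box; im=cv2.resize(p["pixels"][y0:y1,x0:x1],None,fx=f,fy=f,interpolation=cv2.INTER_CUBIC)
    P=lambda q: tuple(int(v) for v in ((px(p,q)-[x0,y0]+.5)*f).round())
    t=np.linspace(0,2*np.pi,200)
    for z,r,c in[(.137,.083,(0,0,255))]:
        cv2.polylines(im,[np.array([P([ax[0]+r*np.cos(a),ax[1]+r*np.sin(a),z]) for a in t])],True,c,1)
    e=np.array([np.cos(np.pi+phi),np.sin(np.pi+phi)]); n=np.array([-e[1],e[0]])
    def rect(r0,r1,h,z,c): cv2.polylines(im,[np.array([P([*(np.array(ax)+e*r+n*s),z]) for r,s in[(r0,h),(r0,-h),(r1,-h),(r1,h)]])],True,c,1)
    rect(.047,.065,.007,.198,(0,255,0)); rect(.047,.065,.007,.146,(255,255,0))
    cv2.drawMarker(im,P([*(np.array(ax)+e*.068),.137]),(255,0,255),0,12,1)
    e2=np.array([np.cos(np.pi+tip),np.sin(np.pi+tip)]); cv2.drawMarker(im,P([*(np.array(ax)+e2*.068),.137]),(0,128,255),1,14,1)
    cv2.imwrite(fn,im)
E
python3 - <<'E'
from ov import *
p=camera("wrist"); q=camera("top"); s=camera("scene"); pickle.dump([{k:v for k,v in d.items()} for d in (p,q,s)],open("last.pkl","wb"))
overlay(p,AX,.32,.302,"pics/ow.png",(240,20,480,210),3.3)
E
```

```text
(no output)
```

View pics/ow.png

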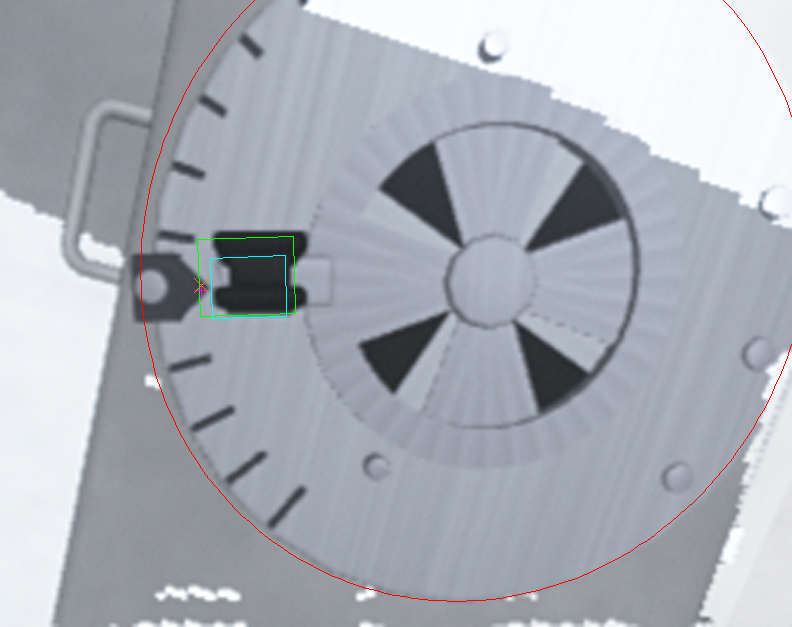

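```bash
python3 - <<'E'
from ov import *
p,q,s=pickle.load(open("last.pkl","rb"))
A=AX+np.array([.0031,.0009]); 
overlay(p,A,.32,.30,"pics/ow2.png",(240,20,480,210),3.3)
overlay(p,A,.32,.30,"pics/ow3.png",(265,70,385,140),6.6)
E
```

```text
(no output)
```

View pics/ow2.png

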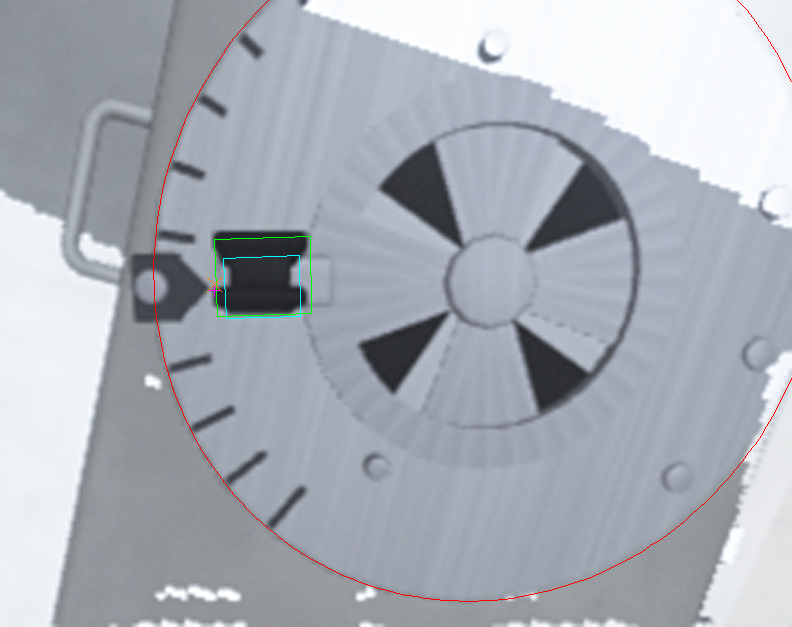

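View pics/ow3.png

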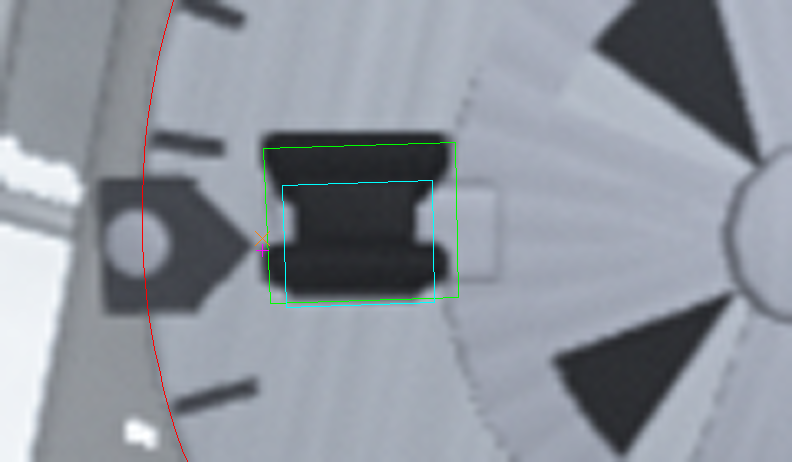

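arm_command(series=[{"rot": [0, 0, 0], "dp": [0, 0, -30], "grip": 255}, {"rot": [0, 0, 0], "dp": [0, 0, -30], "grip": 255}, {"rot": [0, 0, 0], "dp": [0, 0, 0], "grip": 255}, {"rot": [0, 0, 0], "dp": [0, 0, 0], "grip": 255}, {"rot": [0, 0, 0], "dp": [0, 0, 0], "grip": 255}])

```text
time: 19.6
tcp_pos: [0.4646, -0.1038, 0.2866]
eef_rot: [-0.001, 0.598, 0.801, -0.0]
force: [-0.4, -0.3, -0.7]
gripper_width: 0.0003
```

```bash
python3 - <<'E'
from h import *
for n in ["scene","wrist"]:
  p=camera(n)
  for l in ["lever_nose","pointer_tip","timer","marker"]:
    for d in finder.place_of(p,l)[:1]: print(n,l,d["confidence"],w(p,d["centre"]).round(4))
s=manip.get_state(); print(s["time"],s["tcp_pos"].round(3),s["force"].round(1))
manip.close_job()
E
```

```text
scene lever_nose 0.96 [ 0.4305 -0.0333  0.1418]
scene pointer_tip 0.63 [ 0.4286 -0.0301  0.1389]
scene timer 0.71 [0.4955 0.1122 0.13  ]
scene marker 0.59 [ 0.5125 -0.1375  0.1324]
wrist lever_nose 0.67 [ 0.4301 -0.0322  0.1359]
wrist pointer_tip 0.83 [ 0.4306 -0.033   0.1363]
wrist marker 0.71 [ 0.5163 -0.1372  0.1333]
20.1 [ 0.465 -0.104  0.287] [-0.2  0.1  0.4]
the job is handed in; nothing more can be done
```

The lever went to the fully open stop and is now back with its nose at the pointer tip. The job was handed in at about 20 s, and no verdict came back.

**What I did:** With the fingers shut, I pushed the paddle's closed-side face round until the open stop pushed back with about 19 N. I then backed off, lifted over to the other side and pushed the open-side face back towards the pointer. Finally I backed off and lifted clear.

**Last checks:**
- **Nose against pointer tip:** a line-up in the wrist picture put them within about 1 mm. The networks mostly put them 1 to 4 mm apart, and their first scene reading gave nearly 6 mm, mostly along the lever. The limit is 5 mm.
- **Open stop:** after lifting off, the networks put the nose within about 3 mm of the open end.
- **Timer and marker pen:** each was found within about 3 mm of its starting position, which is within the networks' accuracy.
- **Arm:** it was clear of everything, with the wrist force reading close to zero.

**Disagreements:** with the vent axis I had measured, the plate outline drawn on the wrist picture was about 3 mm off. I shifted the axis to fit before the line-up.

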